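# Put up the hall radio's aerial and tune it

### The job

The table radio on the hall console has its back to you. Swing its folded aerial up so that it stands upright, and turn the tuning wheel on the radio's top until the pointer on the wheel's far rim stands right at the station marker, the small tab on the scale around the wheel. Leave the marker where it is, and do not knock over or push away any of the things on and around the radio.

Things in the scene. Friction and masses are not known exactly. Their poses are not given: they have to be found in the camera images.
- radio: Table radio, walnut case 165 deep (x) x 290 wide (y) x 115 high, grey top; fixed, it does not move. Origin: centre of its underside. Its x axis points from its back panel to its cloth front (away from the robot), y left, z up. On its top: the tuning wheel at x = +20, y = +68; the aerial along the rear edge at x = -60; two flat keys; the dog figurine.
- tuning_wheel (a joint): Angle of the tuning wheel in rad, positive anticlockwise seen from above; 0 when its pointer looks along the radio's +x (straight to the front). It has end stops at -1.45 and +1.45, a friction of about 0.05 N m, and stays where it is left. The pointer and the marker line up when this equals station_marker.
- wheel_axis (a point): On the vertical axis of the aluminium wheel, 22 mm above the radio's top, mid height of its knurled grip (58 mm diameter, from 7.5 to 35 mm above the top). Below the grip a flat skirt, 84 mm diameter, turns with it and bears the pointer: a dark rib 6 mm wide, its top 11 mm above the radio's top, out to 46 mm from the axis. Around it a black scale disc, 122 mm diameter.
- wheel_pointer (a point): Outer tip of the wheel's pointer, 46 mm from the wheel's axis, 8 mm above the radio's top.
- station_marker (a joint): Angle of the station marker about the wheel's axis in rad, counted as for the wheel. It stays where it is unless pushed.
- marker_nose (a point): Inner end of the station marker, 46 mm from the axis, 8 mm above the radio's top; the pointer is at the marker when its tip is at this point. The marker is a small aluminium tab, the only one, 15 mm long (radially), 8 mm wide, its top 10 mm above the radio's top, riding on the black scale disc 46 to 61 mm from the axis. It is not to be moved.
- aerial (a joint): Angle of the aerial in rad: 0 folded down level along the radio's rear edge (its tip towards the radio's +y), pi/2 upright, stop at 2.4. The hinge is stiff (about 0.09 N m): the aerial stays where it is left.
- aerial_pivot (a point): Hinge of the aerial: at x = -60, y = -118 of the radio, 26 mm above the radio's top. The hinge axis is level, along the radio's x. The aerial stands in a fork on a block 22 mm wide.
- aerial_grip (a point): Point on the aerial 135 mm from the hinge, good to grasp. The aerial is a steel tube, 9 mm diameter, 172 mm long, with a 13 mm ball at its tip; folded, its axis runs level 26 mm above the radio's top (it may start raised by up to 0.2 rad). A rest 20 mm high stands under it 73 mm from the hinge. Its y axis runs along the aerial to the tip, x is the hinge axis.
- aerial_tip (a point): The aerial's free tip, 172 mm from the hinge. Its y axis runs along the aerial outward.
- dog_figurine: Small ceramic figurine of a sitting spotted dog, 52 x 30, 77 mm high, standing on the radio's top at the front corner away from the wheel. Origin: centre of its underside, z up.
- spectacle_case: Brown spectacle case, 62 x 160 x 37 mm, lying on the console between the robot and the radio. Origin: centre of its underside.
- smartphone: Smartphone, 150 x 72 x 9 mm, lying flat to the right of the radio (y negative). Origin: centre of its underside.
- key_tray: Square brown leather tray, 150 x 150 x 34 mm, to the left of the radio, holding the key and the piglet. Origin: centre of its underside.
- door_key: Brass door key, about 66 mm long, lying in the tray. Origin: its underside, near the middle.
- piglet: Pink piglet ornament, 52 mm across and 48 mm high, standing in the tray. Origin: centre of its underside.
- sanitiser: Clear plastic bottle, 48 mm across, 115 mm high, standing before the radio's cloth front. Origin: centre of its underside, z up.

How it is judged:
By the outcome, as a careful person would: the job done as asked, in the order asked, and still so for the second after the job is handed in, with the robot touching nothing.
It also fails if it takes over 61 s, if anything falls off the work surface, if the arm or the gripper's body presses on something with over 40 N, if the wrist force passes 120 N, or if a joint passes its speed limit or range.

### The arm

A 6-joint arm with a two-finger parallel gripper is mounted at the origin on the work surface. World frame = base frame: x ahead of the robot, y to its left, z up, the work surface at z = 0. Lengths are in m, angles in rad, forces in N, time in s.
With the tool pointing down it reaches from about 0.25 to 0.725 m from the base axis. Payload 9.7 kg.
Tool frame: the origin (TCP) lies midway between the tips of the shut fingers; the grasp point (between the pads) lies 19 mm behind it; z points along the fingers, y is the line along which they close (so a half turn about z gives the same grasp; the last joint's range is limited). The gripper opens to 85 mm and grips with 20 to 120 N. Pads are 22 mm wide; open, the fingers measure 114 mm over their backs; the gripper's body (76 mm by 85 mm) begins 54 mm behind the grasp point. The pads swing forward as they close: fully open they stand 13 mm farther back than shut.
Start: joints at [1.347, 0.087, 0.176, 1.66, 0, 1.571], TCP at [0.122, 0.536, 0.231] pointing down, gripper open.
Joint ranges: [-3.13, 3.13], [-0.85, 1.81], [-1.15, 1.24], [-2.2, 2.28], [-1.44, 1.52], [-3.14, 3.14]. Speed limits (rad/s): [2.22, 2.22, 2.57, 3.14, 3.14, 3.14].

### API

Orientations are given as a unit quaternion [w, x, y, z].
In Python, from cell import arm, read_camera, hand_in gives the robot as it stands.
- The arm moves only by the tool play_rows, never from a script. Its argument "targets" is a list of rows, each an object of numbers: "dx", "dy", "dz": the shift along the tool's x, y, z in m; "roll": the turn about the tool's z in rad. A call has 1 to 20 rows; each row is the pose to reach, as a shift and turn from the pose commanded when the call began, along the tool's axes at that moment; what a row does not reach only later rows make up. A row lasts 1/8 s, in which the tool goes at most 62.5 mm and 10.7 degrees, less where a joint would pass 70% of its speed; a pose out of reach is approached as far as the arm can. A call with a gripper value outside its range is refused whole. "hand" is the closure, from -1 (fully open) to 1 (shut), set as the call begins (left out, the last holds). The fingers move at their own pace and stop on an object; "newtons" is the grip in N (left out, the last holds). Time passes only in rows, so rows that repeat a pose let the fingers close. It gives the time, the measured TCP pose, the force, the opening and the grip force at its end, in the units of the state.
- arm.get_state(): the state, without advancing time (a new reading comes with each control period).
- read_camera(name): name is "scene" or "top" or "wrist"; returns a dict with "img" (384x512x3 uint8, red, green, blue), "range_z" (384x512 float32, m along the optical axis (not along the pixel's ray), 0 where there is no reading), "mtx" (3x3 intrinsics, pixels), "position" and "orientation" of the camera in the world. Camera axes: x right, y up, looking along -z (the intrinsics and any distortion apply to the point x, -y, -z); pixel columns grow to the right and rows downward; lengths in m; the calibration is good to about 2 mm. A picture is of the moment at which its call begins.
- hand_in(): hands the job in; it is judged then, once.
The state is a dict: "time": time; "joint_positions": joint angles; "qd": joint speeds; "joint_torque": joint torques, N m; "tcp_pos": TCP position; "tool_rot": TCP orientation; "ft_force": force on the tool from outside, world axes, zero at the start; "torque": the same for the moment, N m; "opening": finger opening in m; "grip_force": force on a finger pad.
Only numpy, scipy, OpenCV 4.12 (cv2) and the standard library are available. Lean on these libraries where they do the work, as an engineer would, in place of code of your own. Each camera call takes 0.05 s, during which the arm holds its last target. There are 200 camera calls.

## Working session

There is one attempt and no reset: what is moved stays moved. The work goes in short steps, Python scripts to look and compute and a tool call to move; the robot and the scene stay as the last step left them, time stands still between calls to the robot, and variables do not carry over. Pictures are saved under pics/ and viewed, at most 10 in all, crops included, and the job is handed in when it is done.

Besides the shell and the picture viewer there is one more tool, called as name(argument=value, ...), one argument or row to a line, values as JSON. play_rows: Moves the arm, as the interface text tells. Its arguments: {"type":"object","properties":{"targets":{"type":"array","items":{"type":"object","properties":{"dx":{"type":"number"},"dy":{"type":"number"},"dz":{"type":"number"},"roll":{"type":"number"}}}},"hand":{"type":"number"},"newtons":{"type":"number"}},"required":["targets"]}

```bash
mkdir -p pics; cat > h.py <<'E'
import numpy as np, cv2
from cell import arm, read_camera, hand_in
from scipy.spatial.transform import Rotation as R
def rot(q): return R.from_quat([q[1],q[2],q[3],q[0]]).as_matrix()
def cam(n):
    c=read_camera(n); c['R']=rot(c['orientation']); return c
def ray(c,u,v):
    K=c['mtx']; d=np.array([(u-K[0,2])/K[0,0],-(v-K[1,2])/K[1,1],-1.0]); return c['R']@d
def onplane(c,u,v,z):
    d=ray(c,u,v); p=np.array(c['position']); return p+d*(z-p[2])/d[2]
def cloud(c):
    K=c['mtx']; v,u=np.mgrid[0:384,0:512]; z=c['range_z']
    P=np.stack([(u-K[0,2])/K[0,0]*z,-(v-K[1,2])/K[1,1]*z,-z],-1)
    return P@c['R'].T+np.array(c['position'])
def proj(c,p):
    q=c['R'].T@(np.array(p)-np.array(c['position'])); K=c['mtx']
    return K[0,2]+K[0,0]*q[0]/-q[2], K[1,2]-K[1,1]*q[1]/-q[2]
def save(n,img): cv2.imwrite(n,cv2.cvtColor(img,cv2.COLOR_RGB2BGR))
E
python3 - <<'E'
from h import *
s=arm.get_state(); print(s['time'],s['tcp_pos'],s['tool_rot'],s['opening'])
for n in['top','scene']:
    c=cam(n); save(f'pics/{n}0.png',c['img']); print(n,c['position'],c['R'].round(3).tolist(),c['mtx'].tolist() if hasattr(c['mtx'],'tolist') else c['mtx'])
    np.save(f'pics/{n}0.npy',c,allow_pickle=True)
E
```

```text
0.0 [0.12202648 0.53606745 0.2305838 ] [-6.79438776e-05  1.11690601e-01  9.93742811e-01 -6.55955973e-04] 0.08586152050146373
top [0.47166823 0.06301582 1.14098815] [[-0.028, 0.995, -0.099], [-0.999, -0.03, -0.022], [-0.025, 0.098, 0.995]] [[467.72793267812096, 0.0, 249.8167334140734], [0.0, 467.72793267812096, 196.43978469783315], [0.0, 0.0, 1.0]]
scene [1.48971712 0.5116567  0.84459447] [[-0.419, -0.532, 0.736], [0.908, -0.233, 0.349], [-0.015, 0.814, 0.581]] [[415.2754948210709, 0.0, 252.11690655078786], [0.0, 415.2754948210709, 183.46113997740943], [0.0, 0.0, 1.0]]
```

View pics/top0.png

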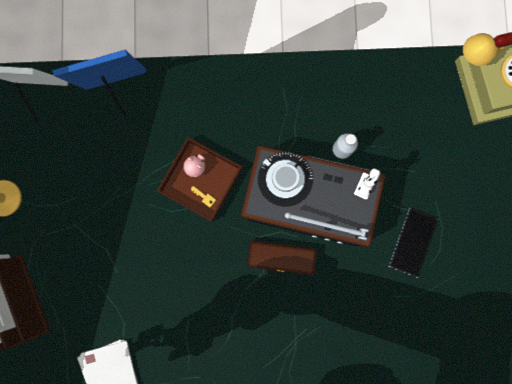

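View pics/scene0.png

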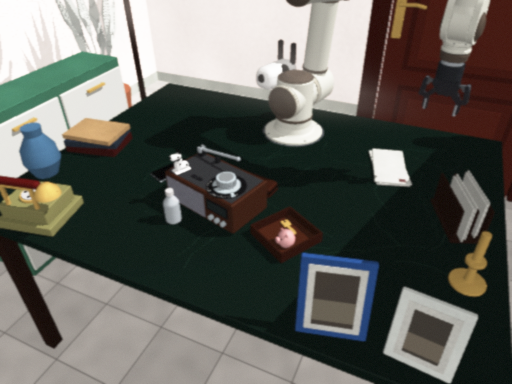

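The top view shows the radio with corners near (258,148), (384,172), (370,244) and (243,215). The wheel is near (286,178), a bright tab near (266,161), and the aerial runs from (365,233) to its tip at (288,216). Next I measure these.

```bash
python3 - <<'E'
from h import *
c=np.load('pics/top0.npy',allow_pickle=True).item()
P=cloud(c); z=P[...,2]
m=((z>0.108)&(z<0.122)&(c['range_z']>0)).astype(np.uint8); 
m[:130]=0;m[260:]=0;m[:,:230]=0;m[:,400:]=0
m2=((z>0.105)&(z<0.21)).astype(np.uint8);m2[:130]=0;m2[260:]=0;m2[:,:230]=0;m2[:,400:]=0
m2=cv2.morphologyEx(m2,cv2.MORPH_OPEN,np.ones((15,15)))
cn=max(cv2.findContours(m2,cv2.RETR_EXTERNAL,cv2.CHAIN_APPROX_NONE)[0],key=cv2.contourArea)
W=np.array([onplane(c,u,v,.115)[:2] for u,v in cn[:,0]],np.float32)
print('rect',cv2.minAreaRect(W), 'top z med',np.median(z[m>0]))
# wheel top
w=((z>0.142)&(z<0.158)); w[:150]=0;w[205:]=0;w[:,:255]=0;w[:,320:]=0
print('wheel',w.sum(),P[w].mean(0),np.median(z[w]))
(u,v),r=cv2.minEnclosingCircle(np.argwhere(w)[:,::-1].astype(np.float32)); print(u,v,r,onplane(c,u,v,.15))
# aerial
a=((z>0.128)&(z<0.2)); a[:205]=0;a[250:]=0;a[:,:280]=0;a[:,380:]=0
pa=P[a]; print('aerial',a.sum()); 
o=np.argsort(pa[:,1]); 
for g in np.array_split(o,8): print(pa[g].mean(0).round(4))
crop=cv2.resize(c['img'][140:255,235:395],None,fx=5,fy=5,interpolation=cv2.INTER_CUBIC); save('pics/crop0.png',crop)
E
```

```text
rect ((0.57359778881073, -0.05170246958732605), (0.28861191868782043, 0.16737499833106995), 75.08891296386719) top z med 0.11748459996301819
wheel 584 [0.60925865 0.00870076 0.15215169] 0.15225651363697973
285.1111145019531 177.11111450195312 13.933363914489746 [0.60933071 0.00866583 0.15      ]
aerial 459
[ 0.4848 -0.1524  0.1466]
[ 0.4855 -0.1419  0.145 ]
[ 0.4919 -0.122   0.1505]
[ 0.4993 -0.0954  0.1533]
[ 0.5039 -0.0752  0.1512]
[ 0.5111 -0.0514  0.1608]
[ 0.5182 -0.0245  0.165 ]
[0.5254 0.0024 0.1694]
```

View pics/crop0.png

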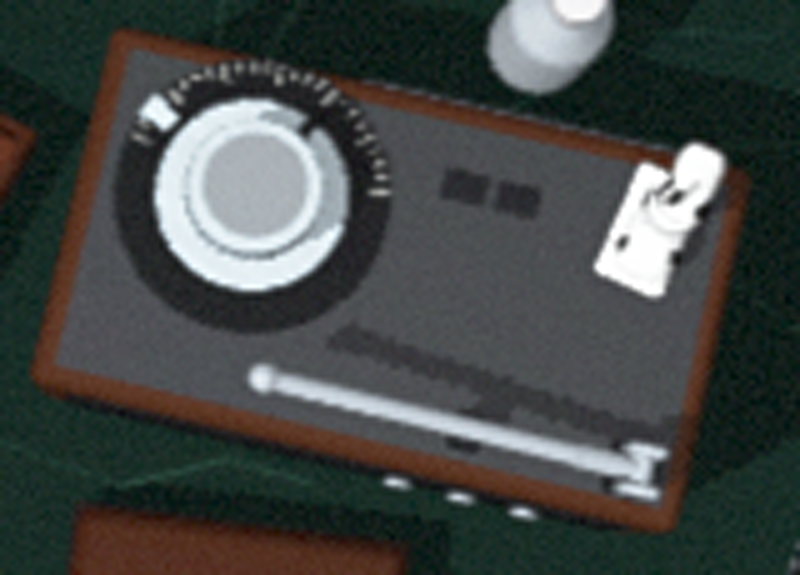

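Crop: the pointer rib is at crop (308,123), the marker tab at (160,112), and the aerial's ball at (262,378). The measured wheel and hinge agree with the radio rectangle (yaw about -14.9°). I'll move above the aerial grip point.

play_rows(
  targets=[
    {"dx": -0.12, "dy": -0.11, "dz": -0.03, "roll": 0.3},
    {"dx": -0.5115, "dy": -0.455, "dz": -0.03, "roll": 1.607},
    {"dx": -0.5115, "dy": -0.455, "dz": -0.03, "roll": 1.607},
    {"dx": -0.5115, "dy": -0.455, "dz": -0.03, "roll": 1.607},
    {"dx": -0.5115, "dy": -0.455, "dz": -0.03, "roll": 1.607},
    {"dx": -0.5115, "dy": -0.455, "dz": -0.03, "roll": 1.607},
    {"dx": -0.5115, "dy": -0.455, "dz": -0.03, "roll": 1.607},
    {"dx": -0.5115, "dy": -0.455, "dz": -0.03, "roll": 1.607},
    {"dx": -0.5115, "dy": -0.455, "dz": -0.03, "roll": 1.607},
    {"dx": -0.5115, "dy": -0.455, "dz": -0.03, "roll": 1.607},
    {"dx": -0.5115, "dy": -0.455, "dz": -0.03, "roll": 1.607},
    {"dx": -0.5115, "dy": -0.455, "dz": -0.03, "roll": 1.607},
    {"dx": -0.5115, "dy": -0.455, "dz": -0.03, "roll": 1.607},
    {"dx": -0.5115, "dy": -0.455, "dz": -0.03, "roll": 1.607},
    {"dx": -0.5115, "dy": -0.455, "dz": -0.03, "roll": 1.607},
    {"dx": -0.5115, "dy": -0.455, "dz": -0.03, "roll": 1.607},
    {"dx": -0.5115, "dy": -0.455, "dz": -0.03, "roll": 1.607},
    {"dx": -0.5115, "dy": -0.455, "dz": -0.03, "roll": 1.607},
  ],
  hand=0.2,
)

```text
time: 2.35
tcp_pos: [0.5198, -0.0208, 0.2614]
tool_rot: [0.0, 0.793, 0.61, 0.0]
ft_force: [0.3, 0.1, 1.2]
opening: 0.0342
grip_force: 0.0
```

```bash
python3 - <<'E'
from h import *
s=arm.get_state(); r=rot(s['tool_rot']); print(s['time'],s['tcp_pos'],np.degrees(np.arctan2(r[1,1],r[0,1])),s['opening'],s['joint_positions'])
c=cam('wrist'); save('pics/w1.png',c['img']); np.save('pics/w1.npy',c,allow_pickle=True); print(c['position'],c['R'].round(2).tolist())
E
```

```text
2.35 [ 0.51980792 -0.02079926  0.2613687 ] -14.88857309697238 0.03423676139774528 [-3.99901717e-02  2.86069995e-02  1.73718676e-01  1.71572027e+00
 -3.37790318e-06  1.79066077e+00]
[0.53936191 0.05177218 0.4038634 ] [[0.97, 0.25, 0.08], [-0.26, 0.92, 0.28], [-0.0, -0.29, 0.96]]
```

View pics/w1.png

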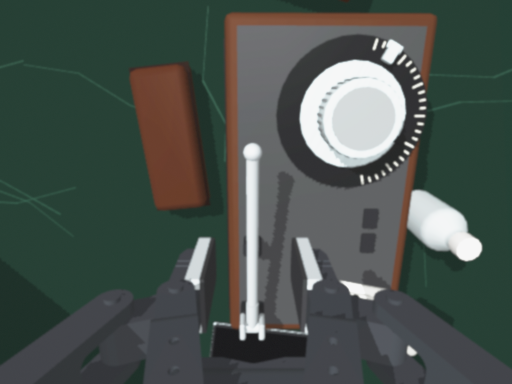

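The wrist view is aligned. The aerial's ball is at (252,152), the tube runs straight down between the fingers to the fork at (252,325), the wheel is at about (355,112) and the marker tab at (391,51). I'll check the aerial's angle and the marker from this view.

```bash
python3 - <<'E'
from h import *
c=np.load('pics/w1.npy',allow_pickle=True).item()
a=np.radians(-14.9); X=np.array([np.cos(a),np.sin(a),0]);Y=np.array([-X[1],X[0],0])
piv=np.array([.4853,-.1503,.141]); C=np.array([.6100,.0088,.123]) 
# ball: ray x sphere of radius .172 about pivot -> via z iteration
P=cloud(c)
for u,v in[(252,152),(252,200),(252,250)]:
    p=P[v,u]; q=p-piv; print('aerial surf',p.round(4),'rx,ry,rz',(q@X).round(4),(q@Y).round(4),q[2].round(4))
z=P[...,2]; m=(z>.118)&(z<.2); 
# wheel top
w=(z>.143)&(z<.158); w[:,:305]=0; w[190:]=0; 
(u,v),r=cv2.minEnclosingCircle(np.argwhere(cv2.morphologyEx(w.astype(np.uint8),cv2.MORPH_OPEN,np.ones((5,5))))[:,::-1].astype(np.float32)); print('wheel',u,v,r,onplane(c,u,v,.15),np.median(z[w]))
Cw=onplane(c,u,v,.15)
# marker: bright blob beyond skirt
g=c['img'].min(2)>170; cnt=cv2.connectedComponentsWithStats(g[20:80,370:420].astype(np.uint8))
for st,ce in zip(cnt[2][1:],cnt[3][1:]):
    if st[4]>60:
        p=onplane(c,ce[0]+370,ce[1]+20,.124); q=p-Cw; print('marker',st,p.round(4),np.hypot(q@X,q@Y),np.arctan2(q@Y,q@X))
for u in[]: pass
t=np.load('pics/top0.npy',allow_pickle=True).item()
for nm,x,y in[('ptr',308,123),('mk',160,112)]:
    p=onplane(t,(x+.5)/5-.5+235,(y+.5)/5-.5+140,.125); q=p-Cw; print(nm,np.hypot(q@X,q@Y),np.arctan2(q@Y,q@X))
E
```

```text
aerial surf [0.5272 0.0089 0.1709] rx,ry,rz -0.0005 0.1646 0.0299
aerial surf [ 0.5175 -0.027   0.1634] rx,ry,rz -0.0006 0.1274 0.0224
aerial surf [ 0.5063 -0.0689  0.158 ] rx,ry,rz -0.0007 0.084 0.017
wheel 361.0 117.0 42.63811111450195 [0.60877868 0.00942663 0.15      ] 0.15041773697204264
marker [ 12  20  21  24 309] [0.6462 0.048  0.124 ] 0.05376118839008287 1.0597475221391823
marker [  0  42  26  18 296] [0.6351 0.0345 0.124 ] 0.03638216239224749 1.0216198405768055
ptr 0.04198786173084994 -0.451297953803974
mk 0.05379494214319881 1.0254329032646134
```

play_rows(
  targets=[
    {"dz": 0.04},
    {"dz": 0.08},
    {"dz": 0.105},
    {"dz": 0.1195},
    {"dz": 0.1195},
  ],
  hand=0.2,
)

```text
validation failed for argument at $.ta...
```

play_rows(
  targets=[
    {"dz": 0},
    {"dz": 0},
    {"dz": 0},
    {"dz": 0},
    {"dz": 0},
  ],
  hand=1,
  newtons=20,
)

```text
validation failed for argument at $.ta...
```

play_rows(
  targets=[
    {"dx": 0, "dy": 0, "dz": 0.04, "roll": 0},
    {"dx": 0, "dy": 0, "dz": 0.08, "roll": 0},
    {"dx": 0, "dy": 0, "dz": 0.105, "roll": 0},
    {"dx": 0, "dy": 0, "dz": 0.1195, "roll": 0},
    {"dx": 0, "dy": 0, "dz": 0.1195, "roll": 0},
  ],
  hand=0.2,
)

```text
time: 3.02
tcp_pos: [0.5195, -0.0209, 0.1413]
tool_rot: [-0.0, 0.793, 0.609, -0.0]
ft_force: [0.4, 0.6, 1.0]
opening: 0.0346
grip_force: 0.0
```

play_rows(
  targets=[
    {"dx": 0, "dy": 0, "dz": 0, "roll": 0},
    {"dx": 0, "dy": 0, "dz": 0, "roll": 0},
    {"dx": 0, "dy": 0, "dz": 0, "roll": 0},
    {"dx": 0, "dy": 0, "dz": 0, "roll": 0},
    {"dx": 0, "dy": 0, "dz": 0, "roll": 0},
  ],
  hand=1,
  newtons=20,
)

```text
time: 3.65
tcp_pos: [0.5195, -0.0206, 0.1424]
tool_rot: [-0.0, 0.793, 0.61, 0.0]
ft_force: [-4.6, 1.7, 0.8]
opening: 0.0084
grip_force: 20.8
```

Gripped at 8.4 mm, which matches the tube. Now the first part of the arc.

play_rows(
  targets=[
    {"dx": -0.0019, "dy": 0, "dz": -0.0106, "roll": 0},
    {"dx": -0.0047, "dy": 0, "dz": -0.0211, "roll": 0},
    {"dx": -0.0083, "dy": 0, "dz": -0.0312, "roll": 0},
    {"dx": -0.0127, "dy": 0, "dz": -0.0411, "roll": 0},
    {"dx": -0.0179, "dy": 0, "dz": -0.0506, "roll": 0},
    {"dx": -0.0238, "dy": 0, "dz": -0.0596, "roll": 0},
    {"dx": -0.0304, "dy": 0, "dz": -0.0681, "roll": 0},
    {"dx": -0.0377, "dy": 0, "dz": -0.0761, "roll": 0},
    {"dx": -0.0456, "dy": 0, "dz": -0.0835, "roll": 0},
    {"dx": -0.054, "dy": 0, "dz": -0.0902, "roll": 0},
  ],
)

```text
time: 4.9
tcp_pos: [0.5052, -0.0734, 0.2328]
tool_rot: [-0.0, 0.793, 0.609, -0.0]
ft_force: [-5.4, 2.2, -3.7]
opening: 0.0078
grip_force: 22.5
```

play_rows(
  targets=[
    {"dx": -0.009, "dy": 0, "dz": -0.006, "roll": 0},
    {"dx": -0.0184, "dy": 0, "dz": -0.0113, "roll": 0},
    {"dx": -0.0282, "dy": 0, "dz": -0.0158, "roll": 0},
    {"dx": -0.0384, "dy": 0, "dz": -0.0195, "roll": 0},
    {"dx": -0.0488, "dy": 0, "dz": -0.0224, "roll": 0},
    {"dx": -0.0594, "dy": 0, "dz": -0.0244, "roll": 0},
    {"dx": -0.0701, "dy": 0, "dz": -0.0256, "roll": 0},
    {"dx": -0.0797, "dy": 0, "dz": -0.026, "roll": 0},
    {"dx": -0.0797, "dy": 0, "dz": -0.026, "roll": 0},
  ],
)

```text
time: 6.02
tcp_pos: [0.4845, -0.1506, 0.2593]
tool_rot: [-0.0, 0.793, 0.609, -0.0]
ft_force: [-6.2, 3.7, 0.3]
opening: 0.008
grip_force: 17.8
```

```bash
python3 - <<'E'
from h import *
s=arm.get_state(); print(s['time'],s['tcp_pos'],s['ft_force'],s['torque'])
a=np.radians(-14.9); X=np.array([np.cos(a),np.sin(a),0]);Y=np.array([-X[1],X[0],0])
q=s['tcp_pos']-np.array([.4853,-.1503,.141]); print(q@X,q@Y,q[2])
c=cam('scene'); save('pics/s2.png',cv2.resize(c['img'][60:230,130:310],None,fx=3.2,fy=3.2,interpolation=cv2.INTER_CUBIC))
E
```

```text
6.025 [ 0.48452315 -0.15062087  0.259265  ] [-6.23684659  3.74660883  0.31826775] [0.76180475 1.2847224  0.10892154]
-0.0006682269244279774 -0.0005098379352585008 0.11826499671425109
```

View pics/s2.png

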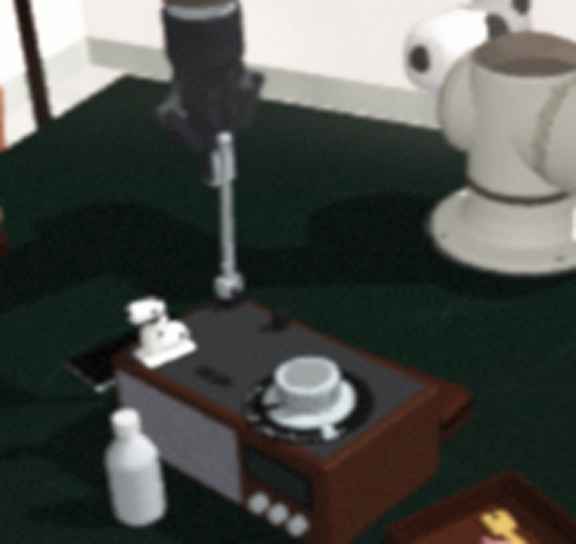

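The aerial stands upright in the gripper. I'll release and rise clear of it.

play_rows(
  targets=[
    {"dx": 0, "dy": 0, "dz": 0, "roll": 0},
    {"dx": 0, "dy": 0, "dz": 0, "roll": 0},
    {"dx": 0, "dy": 0, "dz": 0, "roll": 0},
    {"dx": 0, "dy": 0, "dz": 0, "roll": 0},
    {"dx": 0, "dy": 0, "dz": -0.03, "roll": 0},
    {"dx": 0, "dy": 0, "dz": -0.07, "roll": 0},
    {"dx": 0, "dy": 0, "dz": -0.1, "roll": 0},
    {"dx": 0, "dy": 0, "dz": -0.1, "roll": 0},
  ],
  hand=0.2,
)

```text
time: 7.08
tcp_pos: [0.486, -0.1503, 0.3601]
tool_rot: [0.001, 0.793, 0.609, 0.001]
ft_force: [1.0, 0.5, -1.4]
opening: 0.0342
grip_force: 0.0
```

```bash
python3 - <<'E'
from h import *
s=arm.get_state(); print(s['time'],s['tcp_pos'],s['joint_positions'],s['ft_force'])
a=np.radians(-14.9); X=np.array([np.cos(a),np.sin(a),0]);Y=np.array([-X[1],X[0],0]); piv=np.array([.4853,-.1503,.141])
for n in('scene','wrist'):
    c=cam(n); P=cloud(c); q=P-piv; m=(abs(q@X)<.02)&(abs(q@Y)<.04)&(q[...,2]>.015)&(q[...,2]<.19)&(c['range_z']>0)
    p=q[m]; print(n,m.sum())
    if m.sum()>15:
        for lo in np.arange(.02,.19,.03):
            k=(p[:,2]>lo)&(p[:,2]<lo+.03)
            if k.sum(): print(lo.round(3),k.sum(),(p[k]@X).mean().round(4),np.median(p[k]@Y).round(4))
E
```

```text
7.075 [ 0.48599974 -0.15025648  0.36008106] [-2.99817350e-01  7.52564717e-02  4.22438249e-01  1.91437054e+00
 -5.49741290e-05  1.53092382e+00] [ 0.98119268  0.51221091 -1.40282786]
scene 129
0.02 23 0.001 0.0056
0.05 23 0.0005 0.0085
0.08 23 0.0007 0.0117
0.11 23 0.0012 0.0129
0.14 29 0.0012 0.0157
0.17 3 0.0003 0.0188
wrist 658
0.02 45 -0.0014 0.0062
0.05 46 -0.0013 0.0089
0.08 60 -0.001 0.0114
0.11 87 -0.0011 0.014
0.14 249 -0.0011 0.0163
0.17 166 -0.0011 0.0142
```

Two views agree that the released aerial leans about 0.08 rad short of upright: it slipped in the pads. I'll regrasp centred on the tube with more force and move the last 11 mm.

play_rows(
  targets=[
    {"dx": 0.011, "dy": 0, "dz": 0, "roll": 0},
    {"dx": 0.011, "dy": 0, "dz": 0.03, "roll": 0},
    {"dx": 0.011, "dy": 0, "dz": 0.07, "roll": 0},
    {"dx": 0.011, "dy": 0, "dz": 0.1, "roll": 0},
    {"dx": 0.011, "dy": 0, "dz": 0.1, "roll": 0},
  ],
  hand=0.2,
)

```text
time: 7.8
tcp_pos: [0.4871, -0.1386, 0.2554]
tool_rot: [-0.002, 0.793, 0.61, -0.001]
ft_force: [-0.3, -1.3, 0.6]
opening: 0.0343
grip_force: 0.0
```

play_rows(
  targets=[
    {"dx": 0, "dy": 0, "dz": 0, "roll": 0},
    {"dx": 0, "dy": 0, "dz": 0, "roll": 0},
    {"dx": 0, "dy": 0, "dz": 0, "roll": 0},
    {"dx": 0, "dy": 0, "dz": 0, "roll": 0},
    {"dx": 0, "dy": 0, "dz": 0, "roll": 0},
    {"dx": -0.003, "dy": 0, "dz": 0, "roll": 0},
    {"dx": -0.006, "dy": 0, "dz": 0, "roll": 0},
    {"dx": -0.009, "dy": 0, "dz": 0, "roll": 0},
    {"dx": -0.012, "dy": 0, "dz": 0, "roll": 0},
    {"dx": -0.012, "dy": 0, "dz": 0, "roll": 0},
  ],
  hand=1,
  newtons=45,
)

```text
time: 9.05
tcp_pos: [0.4845, -0.1505, 0.2597]
tool_rot: [-0.0, 0.793, 0.609, 0.0]
ft_force: [-7.5, 4.0, 3.5]
opening: 0.0079
grip_force: 43.7
```

play_rows(
  targets=[
    {"dx": 0, "dy": 0, "dz": 0, "roll": 0},
    {"dx": 0, "dy": 0, "dz": 0, "roll": 0},
    {"dx": 0, "dy": 0, "dz": 0, "roll": 0},
    {"dx": 0, "dy": 0, "dz": 0, "roll": 0},
    {"dx": 0, "dy": 0, "dz": -0.03, "roll": 0},
    {"dx": 0, "dy": 0, "dz": -0.07, "roll": 0},
    {"dx": 0, "dy": 0, "dz": -0.1, "roll": 0},
    {"dx": 0, "dy": 0, "dz": -0.1, "roll": 0},
  ],
  hand=0.2,
)

```text
time: 10.05
tcp_pos: [0.4857, -0.1512, 0.3601]
tool_rot: [0.001, 0.793, 0.609, 0.001]
ft_force: [0.8, 0.4, 0.2]
opening: 0.0343
grip_force: 0.0
```

```bash
cat > aer.py <<'E'
from h import *
s=arm.get_state(); print(s['time'],s['tcp_pos'])
a=np.radians(-14.9); X=np.array([np.cos(a),np.sin(a),0]);Y=np.array([-X[1],X[0],0]); piv=np.array([.4853,-.1503,.141])
for n in('scene','wrist'):
    c=cam(n); P=cloud(c); q=P-piv; m=(abs(q@X)<.02)&(abs(q@Y)<.04)&(q[...,2]>.02)&(q[...,2]<.155)&(c['range_z']>0)
    p=q[m]
    if m.sum()>15: print(n,m.sum(),'slope',np.polyfit(p[:,2],p@Y,1))
E
python3 aer.py
```

```text
10.05 [ 0.48571884 -0.1512018   0.36005645]
scene 110 slope [0.00301411 0.00339653]
wrist 469 slope [0.01239822 0.00303542]
```

The aerial is upright to within about 0.01 rad. Next I go to a viewpoint near the wheel to measure the pointer and marker.

play_rows(
  targets=[
    {"dx": 0.05, "dy": 0.01, "dz": 0, "roll": 0},
    {"dx": 0.1, "dy": 0.04, "dz": 0.0, "roll": 0},
    {"dx": 0.126, "dy": 0.08, "dz": 0.03, "roll": 0},
    {"dx": 0.126, "dy": 0.08, "dz": 0.08, "roll": 0},
    {"dx": 0.126, "dy": 0.08, "dz": 0.08, "roll": 0},
    {"dx": 0.126, "dy": 0.08, "dz": 0.08, "roll": 0},
  ],
  hand=-1,
)

```text
time: 10.9
tcp_pos: [0.5948, -0.0501, 0.2805]
tool_rot: [0.001, 0.793, 0.609, 0.001]
ft_force: [0.2, 0.5, 0.7]
opening: 0.0852
grip_force: 0.0
```

```bash
python3 - <<'E'
from h import *
s=arm.get_state(); print(s['time'],s['tcp_pos'],s['joint_positions'],s['opening'])
c=cam('wrist'); save('pics/w2.png',c['img']); np.save('pics/w2.npy',c,allow_pickle=True)
E
```

```text
10.9 [ 0.59476195 -0.05008049  0.28051836] [-8.39967552e-02  2.28243330e-01  4.32558748e-01  1.77248521e+00
 -1.60618471e-05  1.74712257e+00] 0.0852214438038588
```

View pics/w2.png

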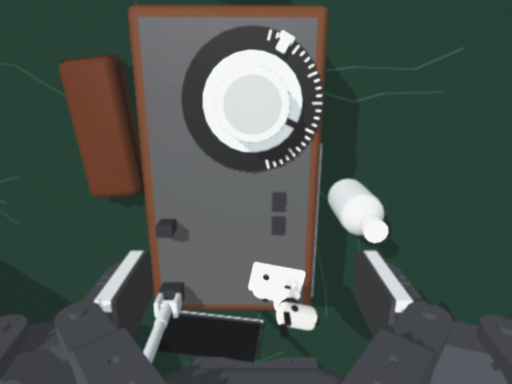

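The wrist view shows the wheel centred near (252,105), the pointer rib at about (293,122) and the marker tab at (285,41). I'll sample polar profiles about the axis for both angles.

```bash
cat > wh.py <<'E'
from h import *
a=np.radians(-14.9); X=np.array([np.cos(a),np.sin(a),0]);Y=np.array([-X[1],X[0],0])
def measure(c,box):
    u0,u1,v0,v1=box; img=cv2.GaussianBlur(c['img'],(3,3),0).astype(np.float32).mean(2)
    z=cloud(c)[...,2]; w=np.zeros(z.shape,np.uint8); w[v0:v1,u0:u1]=((z>.140)&(z<.16))[v0:v1,u0:u1]; w=cv2.morphologyEx(w,cv2.MORPH_OPEN,np.ones((5,5)))
    cn=max(cv2.findContours(w,0,1)[0],key=cv2.contourArea)
    W=np.array([onplane(c,*p,.15)[:2] for p in cn[:,0].astype(float)],np.float32)
    A=np.c_[2*W,np.ones(len(W))]; s=np.linalg.lstsq(A.astype(float),(W**2).sum(1),rcond=None)[0]
    C=np.r_[s[:2],0]; print('axis',C[:2].round(4),'r',np.sqrt(s[2]+s[0]**2+s[1]**2).round(4))
    th=np.arange(-1.6,1.6,.01)
    def prof(rs,zz):
        o=0
        for r in rs:
            pts=[proj(c,C+r*(np.cos(t)*X+np.sin(t)*Y)+[0,0,zz]) for t in th]
            p=np.array(pts,np.float32); o=o+cv2.remap(img,p[:,0].reshape(-1,1),p[:,1].reshape(-1,1),1).ravel()/len(rs)
        return o
    m=prof([.050,.0535,.057],.125); p=prof([.034,.037,.040],.126)
    k=m>.5*(m.max()+np.median(m)); i=m.argmax(); lo=hi=i
    while lo>0 and k[lo-1]: lo-=1
    while hi<len(k)-1 and k[hi+1]: hi+=1
    print('marker',th[i],'edges',th[lo],th[hi],'mid',(th[lo]+th[hi])/2,'mm',53.5*(th[hi]-th[lo]))
    base=cv2.GaussianBlur(p.reshape(-1,1),(1,61),0).ravel(); d=p-base; i=d[8:-8].argmin()+8; j=slice(max(i-12,0),i+13); wt=np.clip(-d[j],0,None)
    print('pointer',th[i],'centroid',(wt*th[j]).sum()/wt.sum(),'dip',d[i].round(1)); return p,m
E
python3 - <<'E'
from wh import *
p,m=measure(np.load('pics/w2.npy',allow_pickle=True).item(),(190,330,40,180))
print(p[::8].astype(int).tolist())
measure(np.load('pics/top0.npy',allow_pickle=True).item(),(255,320,150,205))
E
```

```text
axis [0.61   0.0078] r 0.0279
marker 1.050000000000002 edges 0.9900000000000024 1.1600000000000024 mid 1.0750000000000024 mm 9.094999999999995
pointer -0.4599999999999991 centroid -0.4664036459646828 dip -71.2
[205, 206, 205, 204, 205, 205, 202, 204, 206, 204, 206, 207, 205, 165, 50, 111, 205, 208, 208, 216, 225, 235, 240, 244, 245, 244, 243, 245, 245, 244, 244, 245, 245, 245, 245, 245, 245, 245, 245, 245]
axis [0.6097 0.0088] r 0.0281
marker 1.050000000000002 edges 0.9600000000000022 1.1500000000000026 mid 1.0550000000000024 mm 10.16500000000002
pointer -0.4899999999999991 centroid -0.48208005524305236 dip -28.7
```

play_rows(
  targets=[
    {"dx": 0.04, "dy": 0, "dz": 0, "roll": 0},
    {"dx": 0.0605, "dy": 0, "dz": 0.04, "roll": 0},
    {"dx": 0.0605, "dy": 0, "dz": 0.09, "roll": 0},
    {"dx": 0.0605, "dy": 0, "dz": 0.12, "roll": 0},
    {"dx": 0.0605, "dy": 0, "dz": 0.14, "roll": 0},
    {"dx": 0.0605, "dy": 0, "dz": 0.1535, "roll": 0},
    {"dx": 0.0605, "dy": 0, "dz": 0.1535, "roll": 0},
  ],
  hand=-1,
)

```text
time: 11.82
tcp_pos: [0.611, 0.0084, 0.1257]
tool_rot: [0.001, 0.793, 0.609, 0.001]
ft_force: [-0.4, 0.0, -0.2]
opening: 0.0851
grip_force: 0.0
```

play_rows(
  targets=[
    {"dx": 0, "dy": 0, "dz": 0, "roll": 0},
    {"dx": 0, "dy": 0, "dz": 0, "roll": 0},
    {"dx": 0, "dy": 0, "dz": 0, "roll": 0},
    {"dx": 0, "dy": 0, "dz": 0, "roll": 0},
    {"dx": 0, "dy": 0, "dz": 0, "roll": 0},
  ],
  hand=1,
  newtons=35,
)

```text
time: 12.45
tcp_pos: [0.6102, 0.0088, 0.1264]
tool_rot: [0.0, 0.793, 0.61, 0.0]
ft_force: [-7.5, 0.8, 7.4]
opening: 0.0571
grip_force: 37.5
```

Gripped at 57 mm, as expected for the knurled grip. I'll turn anticlockwise to just short of the marker, then look.

play_rows(
  targets=[
    {"dx": 0, "dy": 0, "dz": 0, "roll": -0.1},
    {"dx": 0, "dy": 0, "dz": 0, "roll": -0.22},
    {"dx": 0, "dy": 0, "dz": 0, "roll": -0.34},
    {"dx": 0, "dy": 0, "dz": 0, "roll": -0.46},
    {"dx": 0, "dy": 0, "dz": 0, "roll": -0.58},
    {"dx": 0, "dy": 0, "dz": 0, "roll": -0.7},
    {"dx": 0, "dy": 0, "dz": 0, "roll": -0.82},
    {"dx": 0, "dy": 0, "dz": 0, "roll": -0.94},
    {"dx": 0, "dy": 0, "dz": 0, "roll": -1.06},
    {"dx": 0, "dy": 0, "dz": 0, "roll": -1.18},
    {"dx": 0, "dy": 0, "dz": 0, "roll": -1.3},
    {"dx": 0, "dy": 0, "dz": 0, "roll": -1.4},
    {"dx": 0, "dy": 0, "dz": 0, "roll": -1.47},
    {"dx": 0, "dy": 0, "dz": 0, "roll": -1.5},
    {"dx": 0, "dy": 0, "dz": 0, "roll": -1.5},
  ],
)

```text
time: 14.32
tcp_pos: [0.6088, 0.0081, 0.1263]
tool_rot: [-0.001, 0.165, 0.986, -0.001]
ft_force: [-15.1, -3.3, 11.5]
opening: 0.0569
grip_force: 37.9
```

```bash
python3 - <<'E'
from h import *
s=arm.get_state(); print(s['time'],s['tcp_pos'],s['tool_rot'],s['ft_force'],s['torque'],s['opening'])
c=cam('wrist'); t=cam('top'); np.save('pics/w3.npy',c,allow_pickle=True); np.save('pics/t3.npy',t,allow_pickle=True)
s=cam('scene'); sc=cv2.resize(s['img'][140:230,170:290],(512,384),interpolation=cv2.INTER_CUBIC)
tt=cv2.resize(t['img'][130:250,240:400],(280,210),interpolation=cv2.INTER_CUBIC)
im=np.zeros((594,800,3),np.uint8); im[:384,:400]=cv2.resize(c['img'],(400,384)); im[:384,400:]=sc[:,56:456]; im[384:,:280]=tt
save('pics/w3.png',im)
E
```

```text
14.325 [0.60876474 0.00812146 0.12631784] [-9.70273674e-04  1.64598495e-01  9.86359998e-01 -5.89474368e-04] [-15.07473661  -3.31822358  11.50698   ] [-0.44255946  2.79999476  0.07154865] 0.05689051210493164
```

View pics/w3.png

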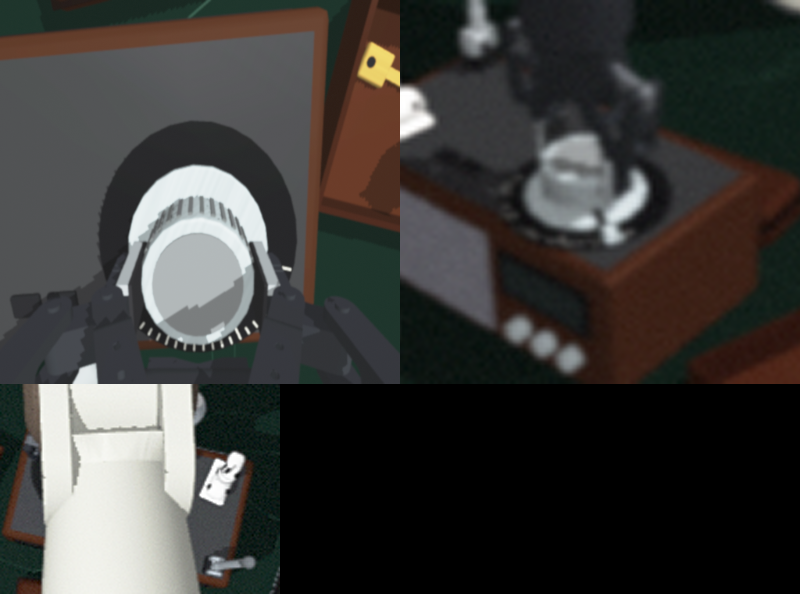

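In the scene inset the pointer (dark, about (600,212)) is just beside the marker tab (612,235), and nothing else has been disturbed. I'll turn the last 0.04 rad, release, lift, and look from the earlier viewpoint.

play_rows(
  targets=[
    {"dx": 0, "dy": 0, "dz": 0, "roll": -0.02},
    {"dx": 0, "dy": 0, "dz": 0, "roll": -0.04},
    {"dx": 0, "dy": 0, "dz": 0, "roll": -0.04},
    {"dx": 0, "dy": 0, "dz": 0, "roll": -0.04},
  ],
)

```text
time: 14.98
tcp_pos: [0.6088, 0.0081, 0.1263]
tool_rot: [-0.001, 0.145, 0.989, -0.001]
ft_force: [-14.6, -3.3, 10.9]
opening: 0.0568
grip_force: 37.9
```

play_rows(
  targets=[
    {"dx": 0, "dy": 0, "dz": 0, "roll": 0},
    {"dx": 0, "dy": 0, "dz": 0, "roll": 0},
    {"dx": 0, "dy": 0, "dz": 0, "roll": 0},
    {"dx": 0, "dy": 0, "dz": 0, "roll": 0},
    {"dx": 0, "dy": 0, "dz": -0.02, "roll": 0},
    {"dx": 0, "dy": 0, "dz": -0.06, "roll": 0},
    {"dx": 0, "dy": 0, "dz": -0.12, "roll": 0.1},
    {"dx": 0, "dy": -0.06, "dz": -0.155, "roll": 1.54},
    {"dx": 0, "dy": -0.06, "dz": -0.155, "roll": 1.54},
    {"dx": 0, "dy": -0.06, "dz": -0.155, "roll": 1.54},
    {"dx": 0, "dy": -0.06, "dz": -0.155, "roll": 1.54},
    {"dx": 0, "dy": -0.06, "dz": -0.155, "roll": 1.54},
    {"dx": 0, "dy": -0.06, "dz": -0.155, "roll": 1.54},
    {"dx": 0, "dy": -0.06, "dz": -0.155, "roll": 1.54},
    {"dx": 0, "dy": -0.06, "dz": -0.155, "roll": 1.54},
    {"dx": 0, "dy": -0.06, "dz": -0.155, "roll": 1.54},
    {"dx": 0, "dy": -0.06, "dz": -0.155, "roll": 1.54},
  ],
  hand=-0.8,
)

```text
time: 17.1
tcp_pos: [0.5933, -0.0489, 0.2795]
tool_rot: [-0.0, 0.792, 0.611, 0.0]
ft_force: [-0.4, 0.7, 0.1]
opening: 0.0766
grip_force: 0.0
```

```bash
python3 - <<'E'
from wh import *
s=arm.get_state(); print(s['time'],s['tcp_pos'],s['tool_rot'])
c=cam('wrist'); np.save('pics/w4.npy',c,allow_pickle=True)
p,m=measure(c,(190,330,40,180)); print(p[240:300:2].astype(int).tolist())
save('pics/w4.png',cv2.resize(c['img'][10:190,170:350],(600,600),interpolation=cv2.INTER_CUBIC))
E
```

```text
17.1 [ 0.59326768 -0.04886546  0.27947618] [-1.62647533e-05  7.91942271e-01  6.10595971e-01  4.81011619e-06]
axis [0.6097 0.0083] r 0.0282
marker 1.0400000000000023 edges 0.9800000000000022 1.1600000000000024 mid 1.0700000000000023 mm 9.630000000000008
pointer 1.0600000000000023 centroid 1.0551909990233808 dip -84.3
[246, 245, 245, 245, 245, 243, 241, 230, 206, 161, 111, 77, 63, 62, 67, 89, 136, 192, 229, 242, 243, 244, 244, 245, 245, 245, 245, 245, 246, 245]
```

View pics/w4.png

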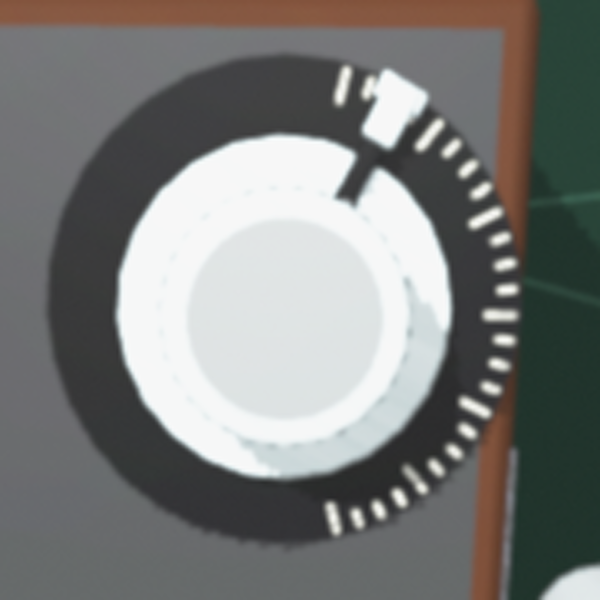

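Pointer and marker look in line: the rib runs from (347,198) to (378,152) and the tab's nose is at about (379,141). I'll run one finer check of both near the nose radius, and recheck the aerial.

```bash
python3 - <<'E'
from h import *
a=np.radians(-14.9); X=np.array([np.cos(a),np.sin(a),0]);Y=np.array([-X[1],X[0],0])
c=np.load('pics/w4.npy',allow_pickle=True).item(); img=c['img'].astype(np.float32).mean(2); C=np.array([.6097,.0083,0])
th=np.arange(.8,1.32,.005)
for r,z,sg in[(.034,.126,-1),(.037,.126,-1),(.040,.126,-1),(.0475,.125,1),(.049,.125,1),(.0505,.125,1),(.052,.125,1)]:
    p=np.array([proj(c,C+r*(np.cos(t)*X+np.sin(t)*Y)+[0,0,z]) for t in th],np.float32)
    f=cv2.remap(img,p[:,0].reshape(-1,1),p[:,1].reshape(-1,1),1).ravel()*sg; k=f>(f.max()+f.min())/2; print(r,th[k][[0,-1]].round(3),'mid',th[k].mean().round(3),'width mm',(r*k.sum()*5).round(1))
E
python3 aer.py
```

```text
0.034 [0.98  1.125] mid 1.053 width mm 5.1
0.037 [0.985 1.12 ] mid 1.053 width mm 5.2
0.04 [0.99 1.12] mid 1.055 width mm 5.4
0.0475 [0.975 1.155] mid 1.065 width mm 8.8
0.049 [0.975 1.155] mid 1.065 width mm 9.1
0.0505 [0.855 1.315] mid 1.066 width mm 12.1
0.052 [0.845 1.315] mid 1.059 width mm 13.5
17.15 [ 0.59326989 -0.04887582  0.27945801]
scene 38 slope [0.00884924 0.00290805]
wrist 383 slope [-0.00418713  0.00349009]
```

The pointer is within about 0.01 rad (0.5 mm) of the marker, the aerial is upright, and the gripper is clear of everything.

```bash
python3 -c "
from cell import hand_in
print(hand_in())"
```

```text
the job is handed in; nothing more can be done
None
```

The job is handed in (no verdict came back): the aerial stands upright to within about 0.01 rad, the wheel's pointer sits within about 0.5 mm of the unmoved station marker, and I saw nothing else disturbed.

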